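# Set out the filtration row on the bench tray

### The job

Set out the filtration things on the grey tray as one straight, evenly spaced row along its middle: the conical flask centred on the round cork mat, the white jar centred on the square tile, and between them the two amber bottles, the larger one next to the flask and the smaller one next to the jar. Seat the white funnel upright in the flask's mouth, its cup resting down on the rim. Everything stands upright, and the mortar and the steel beaker are left where they are.

Things in the scene. Friction and masses are not known exactly. Their poses are not given: they have to be found in the camera images.
- tray: Fixed shallow grey plastic tray lying on the black bench, 130 mm deep by 430 mm long, floor 4 mm thick, rim 10 mm high. Origin: centre of its underside, on the bench. Its own y axis runs along its length (roughly the robot's left-right, turned by up to 9 degrees), x across it, away from the robot; its long middle line is x = 0.
- mat: Fixed round cork mat in one end of the tray (either end), 92 mm across, 3 mm thick, lying on the tray's floor and on its long middle line, 160 mm from the tray's centre. Origin: centre of its underside, so its top is 3 mm above it (7 mm above the bench).
- tile: Fixed square white ceramic tile in the other end of the tray, 80 by 80 mm, 5 mm thick, on the long middle line, 160 mm from the tray's centre, so mat and tile are 320 mm apart centre to centre. Origin: centre of its underside, top 5 mm above it (9 mm above the bench).
- flask: Loose conical clear-glass filter flask, 0.2 kg, upright. Base 84 mm across, narrowing to a straight neck 36 mm across from 92 mm height to the open mouth at 142 mm; bore 28 mm across, 50 mm deep. A short side tube (75 to 85 mm height, along its x axis) stays within the base's outline. Take it by the neck. Origin: centre of its underside, z up.
- funnel: Loose white plastic filter funnel, 0.07 kg: an open cup 56 mm across, 50 mm high, and below it a stem 20 mm across, tapering to 14 mm at its tip 34 mm below the cup. Starts in a fixed wooden block (70 by 70 by 45 mm, 29 mm hole), the cup on the block's top. Take it across the cup's outside. Origin: centre of the cup's bottom, z up. Seated, the cup's bottom rests on the rim of the flask's neck.
- big_bottle: Loose larger amber glass bottle, about 0.26 kg, upright. Body 60 mm across up to 75 mm height, shoulder to 92 mm, white cap 32 mm across from 96 to 124 mm height (its top). Take it by the cap. Origin: centre of its underside, z up.
- small_bottle: Loose smaller amber glass bottle, about 0.09 kg, upright. Body 44 mm across up to 45 mm height, shoulder to 58 mm, white cap 26 mm across from 61 to 86 mm height (its top). Take it by the cap. Origin: centre of its underside, z up.
- jar: Loose white plastic jar with a wide white lid, about 0.14 kg, upright. Body 60 mm across up to 60 mm height, lid 48 mm across from 68 to 92 mm height (its top). Take it by the lid. Origin: centre of its underside, z up.
- mortar: Bystander: white ceramic mortar with its pestle, 90 mm across at the rim, 52 mm high (pestle to about 83 mm), standing on the bench beyond one end of the tray. Leave it alone. Origin: centre of its underside.
- beaker: Bystander: plain steel beaker, 68 mm across, 70 mm high, standing on the bench beyond the other end of the tray. Leave it alone. Origin: centre of its underside.
Things that resemble listed ones, but are neither listed nor needed, are in the scene too. What is shaped like the jar but blue or turquoise is not meant.

How it is judged:
At the end, for the whole second after the job is handed in: Flask on mat and jar on tile, centred within 15 mm; larger bottle 89-127 mm from the mat's centre, smaller 89-127 mm from the tile's, both between these, on the tray, within 15 mm of its middle line; funnel in flask within 10 mm, cup on the rim within 5 mm; all upright (0.1 rad), at rest (horizontal distance between flask and mat below 0.015 m and z of flask in the frame of mat between -0.001 and 0.007 m and horizontal distance between jar and tile below 0.015 m and z of jar in the frame of tile between 0.001 and 0.009 m and horizontal distance between funnel and flask below 0.01 m and z of funnel in the frame of flask between 0.138 and 0.147 m and horizontal distance between big_bottle and mat between 0.089 and 0.127 m and horizontal distance between big_bottle and tile below 0.24 m and x of big_bottle in the frame of tray between -0.015 and 0.015 m and z of big_bottle in the frame of tray between 0 and 0.008 m and horizontal distance between small_bottle and tile between 0.089 and 0.127 m and horizontal distance between small_bottle and mat below 0.24 m and x of small_bottle in the frame of tray between -0.015 and 0.015 m and z of small_bottle in the frame of tray between 0 and 0.008 m and angle between each of flask, funnel, big_bottle, small_bottle, jar's own z axis and vertical below 0.1 rad and linear speed of each of flask, funnel, big_bottle, small_bottle, jar below 0.02 m/s); the robot touches nothing.
It fails at once if the mortar is shifted by more than 30 mm (distance of mortar from where it was at the start of the episode above 0.03 m).
It fails at once if the beaker is shifted by more than 30 mm (distance of beaker from where it was at the start of the episode above 0.03 m).
It also fails if it takes over 128 s, if anything falls off the work surface, if the arm or the gripper's body presses on something with over 40 N, if the wrist force passes 120 N, or if a joint passes its speed limit or range.

### The arm

A 6-joint arm with a two-finger parallel gripper is mounted at the origin on the work surface. World frame = base frame: x ahead of the robot, y to its left, z up, the work surface at z = 0. Lengths are in m, angles in rad, forces in N, time in s.
With the tool pointing down it reaches from about 0.375 to 0.975 m from the base axis. Payload 3.8 kg.
Tool frame: the origin (TCP) lies midway between the tips of the shut fingers; the grasp point (between the pads) lies 19 mm behind it (bot.grip_point_offset is the z of the grasp point in the tool frame, in m); z points along the fingers, y is the line along which they close (so a half turn about z gives the same grasp; the last joint's range is limited). The gripper opens to 85 mm and grips with 20 to 120 N. Pads are 22 mm wide; open, the fingers measure 114 mm over their backs; the gripper's body (76 mm by 85 mm) begins 54 mm behind the grasp point. The pads swing forward as they close: fully open they stand 13 mm farther back than shut.
Start: joints at [-1.196, 0.264, 1.604, -0, 1.274, -0.037], TCP at [0.27, -0.619, 0.231] pointing down, gripper open.
Joint ranges: [-2.63, 2.63], [-0.94, 2.18], [0.31, 2.57], [-1.31, 4.45], [0, 2.66], [-2.55, 2.55]. Speed limits (rad/s): [2.57, 2.57, 3.14, 3.14, 3.14, 3.14].

### API

Orientations are given as a rotation vector (axis times angle).
In Python, from workcell import sensors, optics, order, bot gives the robot as it stands.
- The arm moves only by the tool play_rows, never from a script. Its argument "commands" is a list of rows, each a list of 6 numbers: the shift along the tool's x, y, z in cm, then the turn, a rotation vector about the tool's x, y, z in rad. In form: [[dx, dy, dz, wx, wy, wz], ...]. A call has 1 to 5 rows; each row shifts and turns the commanded pose from where the row before left it, along the tool's axes as they then stand; what a row does not reach is not made up. A row lasts 1/12 s, in which the tool goes at most 41.7 mm and 7.16 degrees, less where a joint would pass 70% of its speed; a pose out of reach is approached as far as the arm can. A call with a gripper value outside its range is refused whole. "grip" is the closure, from 0 (fully open) to 1 (shut), set as the call begins (left out, the last holds). The fingers move at their own pace and stop on an object; "force" is the grip in N (left out, the last holds). Time passes only in rows, so rows that do not move let the fingers close. It gives the time, the measured TCP pose, the force, the opening and the grip force at its end, in the units of the state.
- sensors.read_state(): the state, without advancing time (a new reading comes with each control period).
- optics.read_camera(name): name is "side" or "top"; returns the picture (384x512x3 uint8, red, green, blue); there is no depth.
- optics.camera_info(name): a dict with "mtx" (3x3 intrinsics, pixels), "R" (3x3) and "t" (3): a world point X has camera coordinates R X + t. Camera axes: x right, y down, z forward; pixel columns grow to the right and rows downward; lengths in m; the calibration is good to about 2 mm. A picture is of the moment at which its call begins. camera_info takes no time and is no camera call.
- order.finish_job(): hands the job in; it is judged then, once.
The state is a dict: "time": time; "q": joint angles; "joint_vel": joint speeds; "joint_torque": joint torques, N m; "tool_pos": TCP position; "tcp_rot": TCP orientation; "wrist_force": force on the tool from outside, world axes, zero at the start; "torque": the same for the moment, N m; "width": opening from 0.0 (shut) to 1.0 (fully open); "grip_force": force on a finger pad.
Only numpy, scipy, OpenCV 4.12 (cv2) and the standard library are available. Lean on these libraries where they do the work, as an engineer would, in place of code of your own. Each camera call takes 0.05 s, during which the arm holds its last target. There are 200 camera calls.

## Working session

There is one attempt and no reset: what is moved stays moved. The work goes in short steps, Python scripts to look and compute and a tool call to move; the robot and the scene stay as the last step left them, time stands still between calls to the robot, and variables do not carry over. Pictures are saved under pics/ and viewed, at most 14 in all, crops included, and the job is handed in when it is done.

Besides the shell and the picture viewer there is one more tool, called after "Call:" as name(argument=value, ...) on one line, values as JSON. play_rows: Moves the arm, as the interface text tells. Its arguments: {"type":"object","properties":{"commands":{"type":"array","items":{"type":"array","items":{"type":"number"}}},"grip":{"type":"number"},"force":{"type":"number"}},"required":["commands"]}

```bash
ls; mkdir -p pics
python3 - <<'E'
from workcell import sensors, optics, bot
import cv2, numpy as np
print(sensors.read_state(), bot.grip_point_offset)
for n in ("side","top"):
    im=optics.read_camera(n); cv2.imwrite(f"pics/{n}0.png",cv2.resize(im[:,:,::-1],(800,600),interpolation=cv2.INTER_CUBIC)); cv2.imwrite(f"pics/{n}0_raw.png",im[:,:,::-1])
    c=optics.camera_info(n); print(n,c, -np.array(c["R"]).T@np.array(c["t"]))
E
```

```text
pics
{'time': 0.0, 'q': array([-1.19590378e+00,  2.64743781e-01,  1.60535810e+00,  6.41766573e-05,
        1.27371730e+00, -3.68737734e-02]), 'joint_vel': array([ 0.00074306, -0.00091521, -0.00049869,  0.00081387,  0.00150484,
        0.00011201]), 'joint_torque': array([ 5.66376930e-04, -5.15111303e+01, -3.67310107e+01,  1.58532720e-05,
        1.29511720e-02, -8.58174587e-06]), 'tool_pos': array([ 0.26992177, -0.6178878 ,  0.22997694]), 'tcp_rot': array([-3.07309226e+00, -6.41761507e-01,  4.92952947e-04]), 'wrist_force': array([ 0.40937117, -0.48928839,  0.13847899]), 'torque': array([-0.05116416, -0.04909211, -0.0291688 ]), 'grip_force': 0.0, 'width': 1.0020559932593294} -0.0187
side {'mtx': array([[349.40683502,   0.        , 256.62200789],
       [  0.        , 349.40683502, 195.49630673],
       [  0.        ,   0.        ,   1.        ]]), 'R': array([[ 0.96603597, -0.25840347, -0.00146852],
       [-0.20224491, -0.7525266 , -0.62673816],
       [ 0.16084622,  0.6057486 , -0.77922854]]), 't': array([-0.43446822,  0.1106274 ,  0.9060756 ])} [ 0.29634692 -0.57787206  0.77473636]
top {'mtx': array([[467.79884079,   0.        , 259.24940709],
       [  0.        , 467.79884079, 192.70824774],
       [  0.        ,   0.        ,   1.        ]]), 'R': array([[ 0.00601573, -0.99993566,  0.00961666],
       [-0.99569382, -0.0068793 , -0.09244719],
       [ 0.0925074 , -0.00901912, -0.99567115]]), 't': array([-0.00963935,  0.4563132 ,  1.58950011])} [0.3073657  0.00783627 1.62489698]
```

View pics/top0.png

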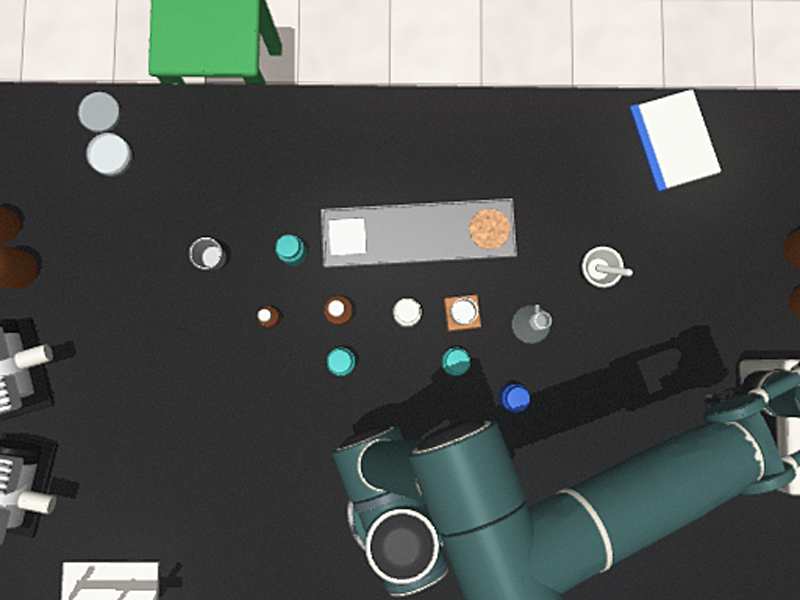

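View pics/side0.png

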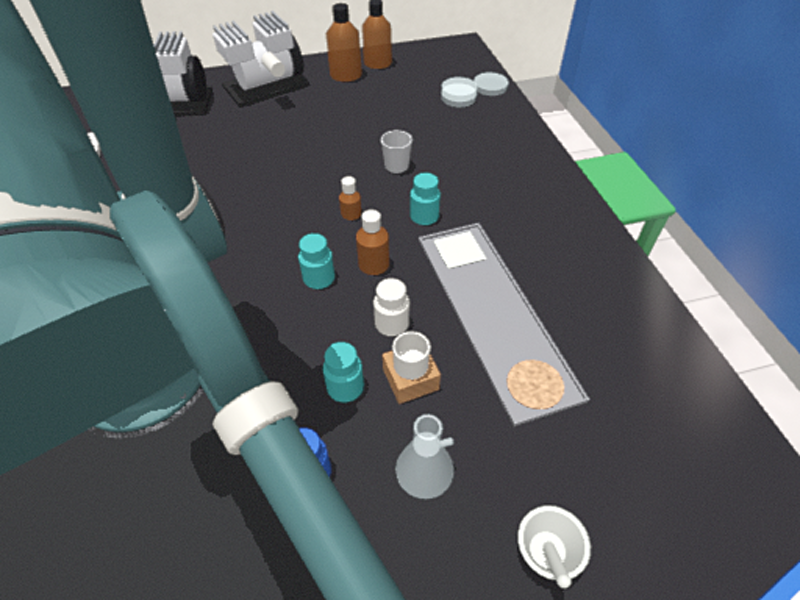

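The top view shows everything needed: tray with tile at (347,236) and mat at (490,229), small bottle (267,316), big bottle (338,309), jar (407,312), funnel in its block (464,311) and flask mouth (541,320). The side view agrees. I'll enlarge crops of both.

Run:
```python
import cv2
im=cv2.imread("pics/top0_raw.png")[120:220,160:360]
cv2.imwrite("pics/topc.png",cv2.resize(im,None,fx=4,fy=4,interpolation=cv2.INTER_CUBIC))
im=cv2.imread("pics/side0_raw.png")[110:320,190:380]
cv2.imwrite("pics/sidec.png",cv2.resize(im,None,fx=2.8,fy=2.8,interpolation=cv2.INTER_CUBIC))
```

```text
(no output)
```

View pics/topc.png

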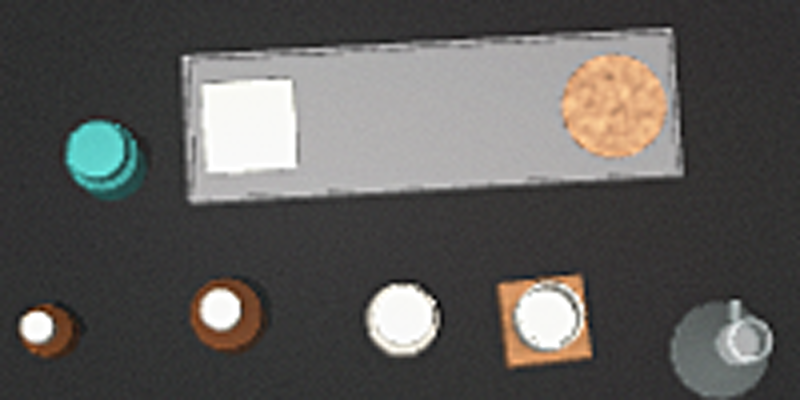

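View pics/sidec.png

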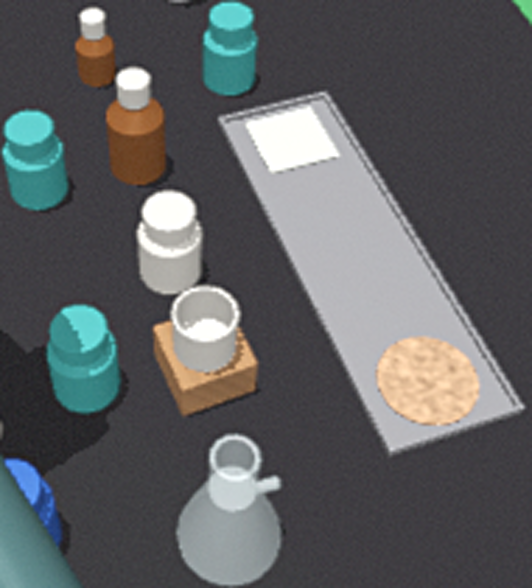

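```bash
cat > h.py <<'E'
import numpy as np
from workcell import optics
def proj(n,u,v,z):
    c=optics.camera_info(n);K,R,t=(np.array(c[k]) for k in("mtx","R","t"))
    o=-R.T@t; d=R.T@np.linalg.solve(K,[u,v,1]); return (o+d*(z-o[2])/d[2])[:2]
E
python3 - <<'E'
from h import *
T=dict(tile=(250,126,.009),mat=(614,106,.007),small=(38,327,.086),big=(221,309,.124),jar=(403,318,.092),funnel=(549,316,.095),block=(545,321,.045),flask=(747,340,.142),fbase=(720,350,0),
 smallbase=(48,330,.03),tl=(182,55,.010),tr=(674,29,.01),bl=(190,203,.01),br=(684,176,.01))
S=dict(tile=(292,138,.009),mat=(428,380,.007),small=(93,17,.086),big=(134,81,.124),jar=(168,212,.092),funnel=(205,313,.095),flask=(234,457,.142))
for k,(a,b,z) in T.items():
    p=proj("top",160+(a+.5)/4-.5,120+(b+.5)/4-.5,z); print(k,p.round(4),end=' ')
    if k in S:
        a,b,z=S[k];print(proj("side",190+(a+.5)/2.8-.5,110+(b+.5)/2.8-.5,z).round(4),end='')
    print()
E
```

```text
tile [0.6026 0.1238] [0.6023 0.1267]
mat [ 0.6232 -0.1949] [ 0.6228 -0.1938]
small [0.4196 0.2904] [0.4195 0.291 ]
big [0.4324 0.1369] [0.4319 0.1356]
jar [ 0.4286 -0.0099] [ 0.4287 -0.0103]
funnel [ 0.4309 -0.1297] [ 0.4306 -0.1291]
block [ 0.4306 -0.1308] 
flask [ 0.409  -0.2831] [ 0.408  -0.2838]
fbase [ 0.4098 -0.2873] 
smallbase [0.4212 0.2921] 
tl [0.6649 0.1841] 
tr [ 0.6917 -0.2477] 
bl [0.5342 0.175 ] 
br [ 0.5611 -0.2555]
```

```bash
cat >> h.py <<'E'
from workcell import sensors
from scipy.spatial.transform import Rotation as Ro
def plan(goal,n):
    "tool-frame rows to the goal with tool y = world x, pointing down"
    s=sensors.read_state(); R=Ro.from_rotvec(s["tcp_rot"]); G=Ro.from_matrix(np.array([[0,1,0],[1,0,0],[0,0,-1]]).T)
    w=(R.inv()*G).as_rotvec()/n; d=(np.array(goal)-s["tool_pos"])/n*100
    for i in range(n):
        print(np.r_[R.inv().apply(d),w].round(3).tolist()); R=R*Ro.from_rotvec(w)
E
python3 -c "
from h import *
plan([.409,-.284,.17],12)"
```

```text
[2.176, -2.085, 0.505, -0.0, -0.0, -0.097]
[2.367, -1.866, 0.504, -0.0, -0.0, -0.097]
[2.536, -1.629, 0.504, -0.0, -0.0, -0.097]
[2.681, -1.377, 0.503, -0.0, -0.0, -0.097]
[2.802, -1.112, 0.503, -0.0, -0.0, -0.097]
[2.896, -0.837, 0.502, -0.0, -0.0, -0.097]
[2.963, -0.554, 0.502, -0.0, -0.0, -0.097]
[3.003, -0.265, 0.502, -0.0, -0.0, -0.097]
[3.014, 0.025, 0.501, -0.0, -0.0, -0.097]
[2.998, 0.316, 0.501, -0.0, -0.0, -0.097]
[2.953, 0.603, 0.501, -0.0, -0.0, -0.097]
[2.882, 0.885, 0.501, -0.0, -0.0, -0.097]
```

Call:
play_rows(commands=[[2.18, -2.08, 0.5, 0, 0, -0.097], [2.37, -1.87, 0.5, 0, 0, -0.097], [2.54, -1.63, 0.5, 0, 0, -0.097], [2.68, -1.38, 0.5, 0, 0, -0.097], [2.8, -1.11, 0.5, 0, 0, -0.097]], grip=0, force=40)

```text
time: 0.52
tool_pos: [0.3281, -0.4777, 0.2053]
tcp_rot: [-2.827, -1.368, 0.0]
wrist_force: [0.7, 1.1, 0.5]
width: 1.001
grip_force: 0.0
```

Call:
play_rows(commands=[[2.9, -0.84, 0.5, 0, 0, -0.097], [2.96, -0.55, 0.5, 0, 0, -0.097], [3.0, -0.26, 0.5, 0, 0, -0.097], [3.01, 0.02, 0.5, 0, 0, -0.097], [3.0, 0.32, 0.5, 0, 0, -0.097]])

```text
time: 0.93
tool_pos: [0.3857, -0.3385, 0.1806]
tcp_rot: [-2.416, -2.007, 0.0]
wrist_force: [-0.5, -1.1, -0.0]
width: 1.006
grip_force: 0.0
```

Call:
play_rows(commands=[[2.95, 0.6, 0.5, 0, 0, -0.097], [2.88, 0.89, 0.5, 0, 0, -0.097], [0, 0, 0, 0, 0, 0], [0, 0, 0, 0, 0, 0]])

```text
time: 1.27
tool_pos: [0.4085, -0.2828, 0.1705]
tcp_rot: [-2.212, -2.229, 0.001]
wrist_force: [0.2, -0.7, -0.1]
width: 1.001
grip_force: 0.0
```

```bash
python3 -c "
from h import *
plan([.409,-.284,.103],1)"
```

```text
[-0.128, 0.057, 6.752, -0.001, -0.001, 0.007]
```

Call:
play_rows(commands=[[-0.13, 0.05, 2.5, 0, 0, 0.007], [0, 0, 2.5, 0, 0, 0], [0, 0, 1.75, 0, 0, 0], [0, 0, 0, 0, 0, 0]])

```text
time: 1.6
tool_pos: [0.406, -0.2847, 0.0998]
tcp_rot: [-2.221, -2.212, 0.002]
wrist_force: [-0.9, 1.0, -0.7]
width: 1.0
grip_force: 0.0
```

Call:
play_rows(commands=[[0, 0, 0, 0, 0, 0], [0, 0, 0, 0, 0, 0], [0, 0, 0, 0, 0, 0], [0, 0, 0, 0, 0, 0], [0, 0, 0, 0, 0, 0]], grip=1)

```text
time: 2.02
tool_pos: [0.4098, -0.2866, 0.1052]
tcp_rot: [2.222, 2.217, 0.0]
wrist_force: [-0.2, 0.1, 3.1]
width: 0.4
grip_force: 44.3
```

Call:
play_rows(commands=[[0, 0, 0, 0, 0, 0], [0, 0, 0, 0, 0, 0], [0, 0, 0, 0, 0, 0], [0, 0, 0, 0, 0, 0], [0, 0, 0, 0, 0, 0]])

```text
time: 2.43
tool_pos: [0.4098, -0.2866, 0.1052]
tcp_rot: [2.222, 2.218, -0.0]
wrist_force: [-1.6, -1.5, 5.5]
width: 0.397
grip_force: 44.5
```

Call:
play_rows(commands=[[0, 0, -1.5, 0, 0, 0], [0, 0, -2.5, 0, 0, 0], [0, 0, 0, 0, 0, 0], [0, 0, 0, 0, 0, 0]])

```text
time: 2.77
tool_pos: [0.4101, -0.2863, 0.1449]
tcp_rot: [2.221, 2.217, 0.001]
wrist_force: [0.1, 0.3, -2.4]
width: 0.402
grip_force: 43.8
```

```bash
python3 -c "
from h import *
s=sensors.read_state();print(s['tool_pos'],s['wrist_force'],s['joint_vel'].round(3))
plan([.623,-.1945,.14],1)"
```

```text
[ 0.41014732 -0.28632525  0.1448658 ] [ 0.05562943  0.26658813 -2.43773886] [-0.001  0.024  0.039 -0.002  0.002  0.001]
[9.224, 21.266, 0.527, 0.003, 0.002, -0.002]
```

Call:
play_rows(commands=[[0.9, 2.06, 0, 0, 0, 0], [1.15, 2.7, 0, 0, 0, 0], [1.15, 2.7, 0, 0, 0, 0], [1.15, 2.7, 0, 0, 0, 0], [1.15, 2.7, 0, 0, 0, 0]])

```text
time: 3.18
tool_pos: [0.5378, -0.2297, 0.1415]
tcp_rot: [-2.222, -2.217, 0.001]
wrist_force: [0.9, -0.8, -1.8]
width: 0.398
grip_force: 43.8
```

Call:
play_rows(commands=[[1.15, 2.7, 0, 0, 0, 0], [1.15, 2.7, 0, 0, 0, 0], [0.9, 2.0, 0, 0, 0, 0], [0.5, 1.0, 0, 0, 0, 0], [0, 0, 0, 0, 0, 0]])

```text
time: 3.6
tool_pos: [0.6228, -0.1925, 0.1418]
tcp_rot: [-2.22, -2.22, 0.001]
wrist_force: [-0.2, 0.5, -2.1]
width: 0.404
grip_force: 43.8
```

Call:
play_rows(commands=[[0, 0, 0, 0, 0, 0], [0, 0, 0, 0, 0, 0], [0, 0, 0, 0, 0, 0]])

```text
time: 3.85
tool_pos: [0.6204, -0.1947, 0.1432]
tcp_rot: [-2.224, -2.217, 0.001]
wrist_force: [-0.2, -0.5, -2.4]
width: 0.4
grip_force: 43.8
```

Run:
```python
from h import *
import cv2
plan([.623,-.1945,.1135],1)
im=optics.read_camera("side")[:,:,::-1]
cv2.imwrite("pics/side1.png",cv2.resize(im[110:320,190:400],None,fx=2.8,fy=2.8,interpolation=cv2.INTER_CUBIC))
```

```text
[0.021, 0.266, 2.97, -0.002, -0.0, -0.003]
```

View pics/side1.png

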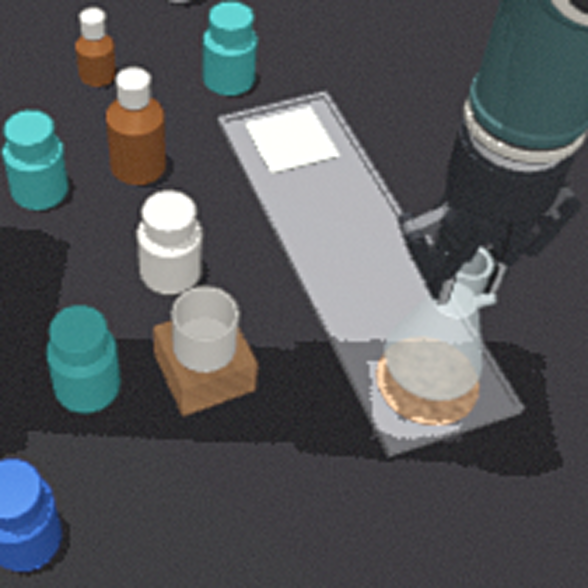

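Flask is held over the mat; its mouth is at (475,265) and its base near (433,360). I'll check whether that lean is just perspective.

```bash
cat >> h.py <<'E'
def pix(n,X):
    c=optics.camera_info(n);p=np.array(c["mtx"])@(np.array(c["R"])@np.array(X)+np.array(c["t"])); return p[:2]/p[2]
E
python3 - <<'E'
from h import *
for x,y in ((.622,-.1945),(.608,-.1945)):
  for z in (.038,.13,.18): print(x,z,(pix("side",[x,y,z])-[190,110])*2.8)
for X in ([.623,-.1945,.007],):
  print((pix("side",X)-[190,110])*2.8)
E
```

```text
0.622 0.038 [433.33276847 361.73309262]
0.622 0.13 [455.64528156 301.19940073]
0.622 0.18 [469.56537901 263.43427373]
0.608 0.038 [418.53220353 365.2891988 ]
0.608 0.13 [439.55667485 304.90666439]
0.608 0.18 [452.67830563 267.22118303]
[427.65723352 379.66624629]
```

The lean matches an upright flask, so I'll lower it.

Call:
play_rows(commands=[[0, 0.25, 1.5, 0, 0, 0], [0, 0, 1.0, 0, 0, 0], [0, 0, 0.4, 0, 0, 0], [0, 0, 0, 0, 0, 0], [0, 0, 0, 0, 0, 0]])

```text
time: 4.32
tool_pos: [0.6237, -0.1941, 0.1137]
tcp_rot: [-2.223, -2.218, 0.001]
wrist_force: [-0.1, -0.8, -2.0]
width: 0.398
grip_force: 43.5
```

Call:
play_rows(commands=[[0, 0, 0.1, 0, 0, 0], [0, 0, 0, 0, 0, 0], [0, 0, 0, 0, 0, 0]])

```text
time: 4.57
tool_pos: [0.6244, -0.1941, 0.1137]
tcp_rot: [-2.224, -2.219, -0.0]
wrist_force: [0.7, -0.9, -1.6]
width: 0.399
grip_force: 43.5
```

Call:
play_rows(commands=[[0, 0, 0.1, 0, 0, 0], [0, 0, 0, 0, 0, 0], [0, 0, 0, 0, 0, 0]])

```text
time: 4.82
tool_pos: [0.6244, -0.1941, 0.1128]
tcp_rot: [-2.224, -2.219, -0.0]
wrist_force: [0.9, 0.1, -2.3]
width: 0.397
grip_force: 43.5
```

Call:
play_rows(commands=[[0, 0, 0.1, 0, 0, 0], [0, 0, 0, 0, 0, 0]])

```text
time: 4.98
tool_pos: [0.6246, -0.1942, 0.112]
tcp_rot: [2.223, 2.219, 0.0]
wrist_force: [0.0, -0.1, -1.1]
width: 0.394
grip_force: 43.4
```

Call:
play_rows(commands=[[0, 0, 0, 0, 0, 0], [0, 0, 0, 0, 0, 0], [0, 0, 0, 0, 0, 0], [0, 0, 0, 0, 0, 0], [0, 0, 0, 0, 0, 0]], grip=0)

```text
time: 5.4
tool_pos: [0.6245, -0.1942, 0.112]
tcp_rot: [2.223, 2.219, 0.0]
wrist_force: [-0.1, 0.6, 0.0]
width: 1.001
grip_force: 0.0
```

Call:
play_rows(commands=[[0, 0, 0, 0, 0, 0], [0, 0, -1.5, 0, 0, 0], [0, 0, -3, 0, 0, 0], [0, 0, -1.5, 0, 0, 0]])

```text
time: 5.73
tool_pos: [0.6251, -0.1944, 0.174]
tcp_rot: [2.222, 2.218, 0.001]
wrist_force: [1.0, -1.3, 1.0]
width: 1.006
grip_force: 0.0
```

Call:
play_rows(commands=[[0.81, -2.42, 0, 0, 0, 0], [0.81, -2.42, 0, 0, 0, 0], [0.81, -2.42, 0, 0, 0, 0], [0.81, -2.42, 0, 0, 0, 0], [0.81, -2.42, 0, 0, 0, 0]])

```text
time: 6.15
tool_pos: [0.5024, -0.153, 0.1718]
tcp_rot: [2.224, 2.219, 0.0]
wrist_force: [-0.1, -0.1, -0.1]
width: 1.001
grip_force: 0.0
```

Call:
play_rows(commands=[[0.81, -2.42, 0, 0, 0, 0], [0.81, -2.42, 0, 0, 0, 0], [0.81, -2.42, 0, 0, 0, 0], [0, 0, 0, 0, 0, 0], [0, 0, 0, 0, 0, 0]])

```text
time: 6.57
tool_pos: [0.4302, -0.1287, 0.1719]
tcp_rot: [2.223, 2.219, 0.001]
wrist_force: [0.2, 0.3, 0.4]
width: 0.999
grip_force: 0.0
```

Run:
```python
from h import *
import cv2
print(sensors.read_state()['tool_pos'])
plan([.431,-.1295,.054],1)
im=optics.read_camera("side")[:,:,::-1]
cv2.imwrite("pics/side2.png",cv2.resize(im[110:320,190:400],None,fx=2.8,fy=2.8,interpolation=cv2.INTER_CUBIC))
```

```text
[ 0.43019574 -0.12869455  0.17191479]
[-0.077, 0.071, 11.792, 0.001, 0.0, -0.002]
```

View pics/side2.png

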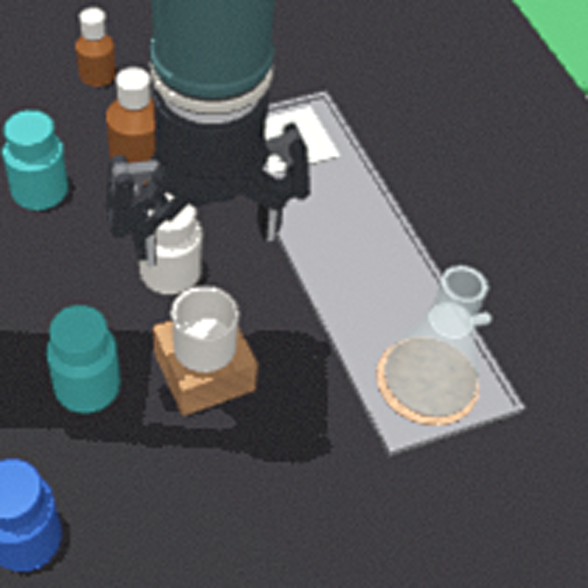

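The flask stands upright and centred on the mat, mouth at (465,287). The gripper is above the funnel.

Call:
play_rows(commands=[[-0.08, 0.07, 3.0, 0, 0, 0], [0, 0, 3.5, 0, 0, 0], [0, 0, 3.5, 0, 0, 0], [0, 0, 1.8, 0, 0, 0], [0, 0, 0, 0, 0, 0]])

```text
time: 7.03
tool_pos: [0.4288, -0.1288, 0.0494]
tcp_rot: [-2.218, -2.214, 0.006]
wrist_force: [-1.1, -0.1, -0.7]
width: 1.0
grip_force: 0.0
```

Call:
play_rows(commands=[[0, 0, 0, 0, 0, 0], [0, 0, 0, 0, 0, 0], [0, 0, 0, 0, 0, 0], [0, 0, 0, 0, 0, 0], [0, 0, 0, 0, 0, 0]], grip=1, force=30)

```text
time: 7.45
tool_pos: [0.4334, -0.1305, 0.0559]
tcp_rot: [2.221, 2.217, 0.002]
wrist_force: [-1.4, -0.8, 6.2]
width: 0.649
grip_force: 32.5
```

Run:
```python
from h import *
s=sensors.read_state();print(s['tool_pos'],s['wrist_force'])
print("mouth",proj("side",190+465.5/2.8-.5,110+287.5/2.8-.5,.149))
```

```text
[ 0.43341687 -0.13052345  0.05587789] [-1.35205691 -0.81462363  6.23557766]
mouth [ 0.62503984 -0.19410701]
```

Call:
play_rows(commands=[[0, 0, -1.5, 0, 0, 0], [0, 0, -3.5, 0, 0, 0], [0, 0, -4, 0, 0, 0], [0, 0, -4, 0, 0, 0], [0, 0, -3, 0, 0, 0]])

```text
time: 7.87
tool_pos: [0.433, -0.1301, 0.2181]
tcp_rot: [2.22, 2.216, 0.004]
wrist_force: [1.4, 0.3, -0.4]
width: 0.645
grip_force: 32.3
```

Call:
play_rows(commands=[[0, 0, 0, 0, 0, 0], [0, 0, 0, 0, 0, 0]])

```text
time: 8.03
tool_pos: [0.4339, -0.1305, 0.2173]
tcp_rot: [2.219, 2.214, 0.006]
wrist_force: [-0.4, 0.8, 0.0]
width: 0.652
grip_force: 32.3
```

Run:
```python
from h import *
import cv2
print(sensors.read_state()['tool_pos'])
plan([.624,-.1945,.18],1)
im=optics.read_camera("side")[:,:,::-1]
cv2.imwrite("pics/side3.png",cv2.resize(im[70:320,190:400],None,fx=2.4,fy=2.4,interpolation=cv2.INTER_CUBIC))
im=optics.read_camera("top")[:,:,::-1]
cv2.imwrite("pics/top3.png",cv2.resize(im[120:220,160:360],None,fx=4,fy=4,interpolation=cv2.INTER_CUBIC))
```

```text
[ 0.43386468 -0.13048856  0.21731977]
[-6.353, 18.998, 3.89, 0.007, 0.002, -0.002]
```

View pics/side3.png

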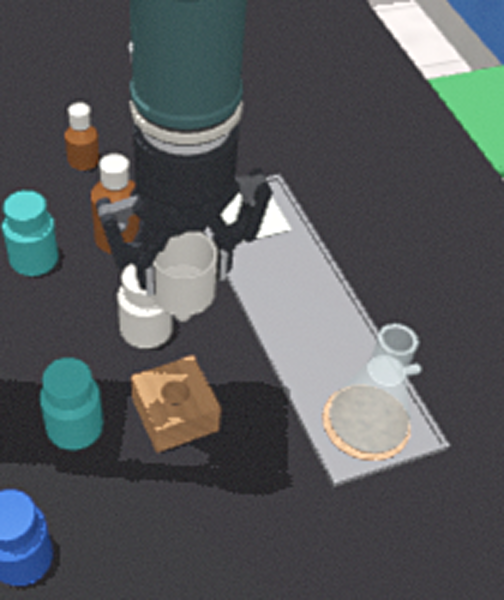

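View pics/top3.png

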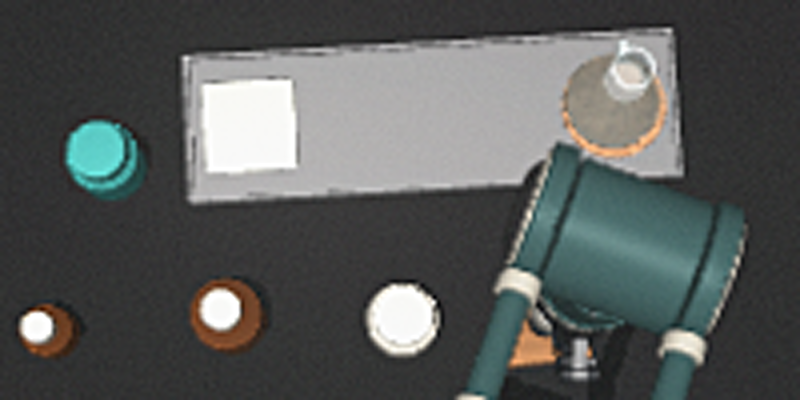

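Funnel is held clear of the block, rim at (185,258) in the side crop. In the top crop the flask's mouth is at (630,70).

Run:
```python
from h import *
print("mouth",proj("top",160+630.5/4-.5,120+70.5/4-.5,.149),proj("side",190+398/2.4-.5,70+342/2.4-.5,.149))
print("fun",proj("side",190+185.5/2.4-.5,70+258.5/2.4-.5,.256))
```

```text
mouth [ 0.62484392 -0.19012023] [ 0.62435981 -0.19341863]
fun [ 0.43501755 -0.13477986]
```

Call:
play_rows(commands=[[-0.71, 2.1, 0, 0, 0, 0], [-0.8, 2.4, 0, 0, 0, 0], [-0.8, 2.4, 0, 0, 0, 0], [-0.8, 2.4, 0, 0, 0, 0], [-0.8, 2.4, 0, 0, 0, 0]])

```text
time: 8.55
tool_pos: [0.5481, -0.1689, 0.2108]
tcp_rot: [-2.221, -2.216, 0.003]
wrist_force: [0.9, 0.3, -0.3]
width: 0.65
grip_force: 32.3
```

Call:
play_rows(commands=[[-0.8, 2.4, 0, 0, 0, 0], [-0.8, 2.4, 0, 0, 0, 0], [-0.8, 2.4, 0, 0, 0, 0], [0, 0, 0, 0, 0, 0], [0, 0, 0, 0, 0, 0]])

```text
time: 8.97
tool_pos: [0.6198, -0.193, 0.2104]
tcp_rot: [-2.22, -2.216, 0.004]
wrist_force: [-0.4, 0.7, -1.1]
width: 0.65
grip_force: 32.4
```

Run:
```python
from h import *
import cv2
print(sensors.read_state()['tool_pos'])
plan([.6245,-.1945,.18],1)
im=optics.read_camera("side")[:,:,::-1]
cv2.imwrite("pics/side4.png",cv2.resize(im[130:290,270:400],None,fx=3.7,fy=3.7,interpolation=cv2.INTER_CUBIC))
```

```text
[ 0.61981969 -0.19299389  0.21036895]
[-0.155, 0.484, 3.034, -0.005, -0.002, -0.002]
```

View pics/side4.png

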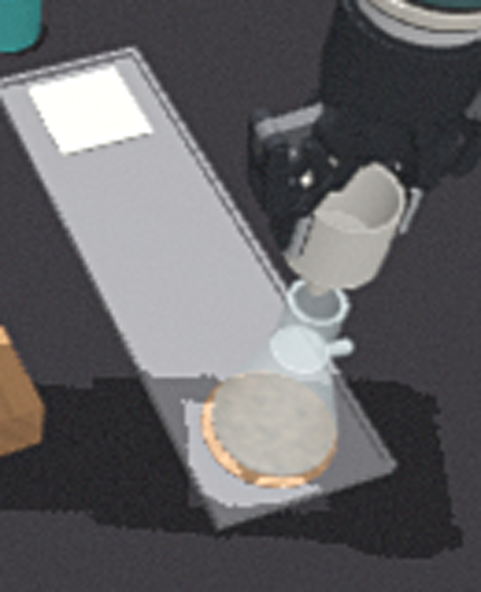

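Stem tip shows at (317,291), just above the mouth centred at (318,302).

Run:
```python
from h import *
f=lambda a,b,z:proj("side",270+(a+.5)/3.7-.5,130+(b+.5)/3.7-.5,z)
print("mouth",f(318,301,.149),"tip",f(317,291,.165))
```

```text
mouth [ 0.62608339 -0.19100387] tip [ 0.62021414 -0.19404434]
```

Call:
play_rows(commands=[[0.1, 0.5, 0, 0, 0, 0], [0, 0, 0, 0, 0, 0], [0, 0, 0.8, 0, 0, 0], [0, 0, 0.8, 0, 0, 0], [0, 0, 0, 0, 0, 0]])

```text
time: 9.43
tool_pos: [0.6238, -0.1916, 0.1953]
tcp_rot: [-2.221, -2.217, 0.003]
wrist_force: [-1.4, 0.2, -1.5]
width: 0.649
grip_force: 32.4
```

Call:
play_rows(commands=[[0, 0, 0.8, 0, 0, 0], [0, 0, 0.8, 0, 0, 0], [0, 0, 0, 0, 0, 0]])

```text
time: 9.68
tool_pos: [0.6241, -0.1918, 0.1792]
tcp_rot: [-2.221, -2.217, 0.002]
wrist_force: [-1.1, 0.1, -1.2]
width: 0.647
grip_force: 32.4
```

Call:
play_rows(commands=[[0, 0, 0.6, 0, 0, 0], [0, 0, 0.6, 0, 0, 0], [0, 0, 0.4, 0, 0, 0], [0, 0, 0, 0, 0, 0], [0, 0, 0, 0, 0, 0]])

```text
time: 10.1
tool_pos: [0.6253, -0.1922, 0.1653]
tcp_rot: [-2.223, -2.219, 0.001]
wrist_force: [-0.1, 0.3, 0.2]
width: 0.645
grip_force: 32.4
```

Call:
play_rows(commands=[[0, 0, 0.2, 0, 0, 0], [0, 0, 0, 0, 0, 0], [0, 0, 0, 0, 0, 0]])

```text
time: 10.35
tool_pos: [0.6256, -0.1923, 0.164]
tcp_rot: [2.223, 2.219, 0.0]
wrist_force: [-0.1, -0.2, -0.6]
width: 0.649
grip_force: 32.4
```

Call:
play_rows(commands=[[0, 0, 0.2, 0, 0, 0], [0, 0, 0, 0, 0, 0], [0, 0, 0, 0, 0, 0]])

```text
time: 10.6
tool_pos: [0.6254, -0.1922, 0.1617]
tcp_rot: [-2.224, -2.219, 0.0]
wrist_force: [0.4, 0.8, -0.6]
width: 0.65
grip_force: 32.4
```

Call:
play_rows(commands=[[0, 0, 0.1, 0, 0, 0], [0, 0, 0, 0, 0, 0], [0, 0, 0, 0, 0, 0]])

```text
time: 10.85
tool_pos: [0.6255, -0.1923, 0.1607]
tcp_rot: [-2.224, -2.219, 0.0]
wrist_force: [0.1, 0.5, -0.8]
width: 0.642
grip_force: 32.4
```

Call:
play_rows(commands=[[0, 0, 0, 0, 0, 0], [0, 0, 0, 0, 0, 0], [0, 0, 0, 0, 0, 0], [0, 0, 0, 0, 0, 0], [0, 0, 0, 0, 0, 0]], grip=0.25)

```text
time: 11.27
tool_pos: [0.6256, -0.1923, 0.1609]
tcp_rot: [2.223, 2.219, 0.0]
wrist_force: [-0.4, 0.5, 0.1]
width: 0.751
grip_force: 0.0
```

Call:
play_rows(commands=[[0, 0, 0, 0, 0, 0], [0, 0, -1, 0, 0, 0], [0, 0, -2, 0, 0, 0], [0, 0, -3, 0, 0, 0], [0, 0, -1, 0, 0, 0]])

```text
time: 11.68
tool_pos: [0.6276, -0.193, 0.236]
tcp_rot: [2.219, 2.215, 0.004]
wrist_force: [0.7, -0.6, 1.2]
width: 0.749
grip_force: 0.0
```

Run:
```python
from h import *
plan([.432,.1365,.232],1)
```

```text
[32.908, -19.622, 0.207, 0.006, 0.002, -0.002]
```

Call:
play_rows(commands=[[2.99, -1.78, 0, 0, 0, 0], [2.99, -1.78, 0, 0, 0, 0], [2.99, -1.78, 0, 0, 0, 0], [2.99, -1.78, 0, 0, 0, 0], [2.99, -1.78, 0, 0, 0, 0]], grip=0.2)

```text
time: 12.1
tool_pos: [0.536, -0.0415, 0.2311]
tcp_rot: [2.224, 2.218, 0.001]
wrist_force: [1.8, 1.5, -0.5]
width: 0.804
grip_force: 0.0
```

Call:
play_rows(commands=[[2.99, -1.78, 0, 0, 0, 0], [2.99, -1.78, 0, 0, 0, 0], [2.99, -1.78, 0, 0, 0, 0], [2.99, -1.78, 0, 0, 0, 0], [2.99, -1.78, 0, 0, 0, 0]])

```text
time: 12.52
tool_pos: [0.4472, 0.1083, 0.2313]
tcp_rot: [2.224, 2.218, 0.002]
wrist_force: [0.9, -0.1, -0.4]
width: 0.798
grip_force: 0.0
```

Call:
play_rows(commands=[[2.99, -1.78, 2, 0, 0, 0], [0, 0, 3, 0, 0, 0], [0, 0, 0, 0, 0, 0], [0, 0, 0, 0, 0, 0], [0, 0, 0, 0, 0, 0]])

```text
time: 12.93
tool_pos: [0.4313, 0.1367, 0.182]
tcp_rot: [2.224, 2.218, 0.001]
wrist_force: [-0.4, -0.3, 0.6]
width: 0.798
grip_force: 0.0
```

Run:
```python
from h import *
import cv2
print(sensors.read_state()['tool_pos'])
plan([.432,.1365,.093],1)
im=optics.read_camera("side")[:,:,::-1]
cv2.imwrite("pics/side5.png",cv2.resize(im[110:320,190:400],None,fx=2.8,fy=2.8,interpolation=cv2.INTER_CUBIC))
```

```text
[0.43130169 0.13670437 0.18196882]
[-0.02, 0.058, 8.897, 0.001, -0.0, -0.003]
```

View pics/side5.png

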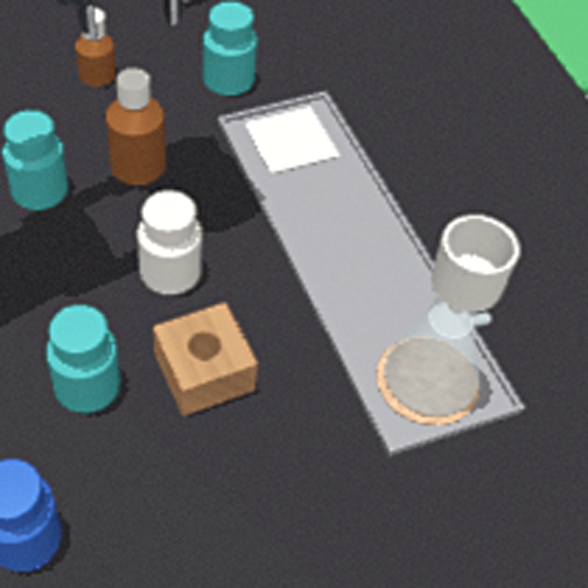

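The funnel sits upright in the flask (cup at (478,255)), with the flask still on the mat. Next, the big bottle.

Call:
play_rows(commands=[[0, 0.06, 3, 0, 0, 0], [0, 0, 3.5, 0, 0, 0], [0, 0, 2.4, 0, 0, 0], [0, 0, 0, 0, 0, 0], [0, 0, 0, 0, 0, 0]])

```text
time: 13.4
tool_pos: [0.4313, 0.1362, 0.092]
tcp_rot: [-2.225, -2.217, 0.002]
wrist_force: [0.4, 0.0, 0.7]
width: 0.8
grip_force: 0.0
```

Call:
play_rows(commands=[[0, 0, 0, 0, 0, 0], [0, 0, 0, 0, 0, 0], [0, 0, 0, 0, 0, 0], [0, 0, 0, 0, 0, 0], [0, 0, 0, 0, 0, 0]], grip=1, force=50)

```text
time: 13.82
tool_pos: [0.4324, 0.1375, 0.0942]
tcp_rot: [2.223, 2.218, 0.005]
wrist_force: [-2.9, -0.4, 6.5]
width: 0.358
grip_force: 48.8
```

Call:
play_rows(commands=[[0, 0, 0, 0, 0, 0], [0, 0, 0, 0, 0, 0], [0, 0, 0, 0, 0, 0]])

```text
time: 14.07
tool_pos: [0.4324, 0.1375, 0.0942]
tcp_rot: [2.222, 2.218, 0.005]
wrist_force: [-2.7, 0.2, 6.2]
width: 0.359
grip_force: 48.8
```

Call:
play_rows(commands=[[0, 0, -1.5, 0, 0, 0], [0, 0, -3, 0, 0, 0], [0, 0, -3, 0, 0, 0], [0, 0, 0, 0, 0, 0], [0, 0, 0, 0, 0, 0]])

```text
time: 14.48
tool_pos: [0.4329, 0.1376, 0.1695]
tcp_rot: [2.221, 2.217, 0.008]
wrist_force: [0.5, -0.5, -3.2]
width: 0.358
grip_force: 50.7
```

Run:
```python
from h import *
plan([.616,-.088,.1],1)
```

```text
[-22.534, 18.306, 7.024, 0.006, -0.001, -0.002]
```

Call:
play_rows(commands=[[-1.53, 1.31, 0, 0, 0, 0], [-2.5, 2.0, 0, 0, 0, 0], [-2.5, 2.0, 0, 0, 0, 0], [-2.5, 2.0, 0, 0, 0, 0], [-2.5, 2.0, 0, 0, 0, 0]])

```text
time: 14.9
tool_pos: [0.523, 0.0205, 0.1647]
tcp_rot: [-2.221, -2.218, 0.004]
wrist_force: [0.1, -0.0, -3.8]
width: 0.357
grip_force: 50.6
```

Call:
play_rows(commands=[[-2.5, 2.0, 0, 0, 0, 0], [-2.5, 2.0, 0, 0, 0, 0], [-2.5, 2.0, 0, 0, 0, 0], [-2.5, 2.0, 0, 0, 0, 0], [-1.0, 1.0, 0, 0, 0, 0]])

```text
time: 15.32
tool_pos: [0.6144, -0.0918, 0.1646]
tcp_rot: [-2.225, -2.217, 0.003]
wrist_force: [0.3, 0.2, -3.4]
width: 0.363
grip_force: 50.5
```

Call:
play_rows(commands=[[0, 0, 2, 0, 0, 0], [0, 0, 2, 0, 0, 0], [0, 0, 0, 0, 0, 0], [0, 0, 0, 0, 0, 0]])

```text
time: 15.65
tool_pos: [0.6107, -0.0879, 0.1235]
tcp_rot: [-2.219, -2.215, 0.006]
wrist_force: [-0.7, -1.3, -3.1]
width: 0.359
grip_force: 50.6
```

Run:
```python
from h import *
print(sensors.read_state()['tool_pos'])
plan([.616,-.088,.0985],1)
```

```text
[ 0.61072517 -0.08790659  0.12351708]
[-0.012, 0.545, 2.498, -0.007, -0.001, -0.002]
```

Call:
play_rows(commands=[[0, 0.15, 1.0, 0, 0, 0], [0, 0, 0.8, 0, 0, 0], [0, 0, 0, 0, 0, 0], [0, 0, 0, 0, 0, 0], [0, 0, 0, 0, 0, 0]])

```text
time: 16.07
tool_pos: [0.6154, -0.0885, 0.1093]
tcp_rot: [2.223, 2.219, 0.001]
wrist_force: [0.5, -0.4, -3.4]
width: 0.369
grip_force: 50.7
```

Call:
play_rows(commands=[[0, 0, 0.2, 0, 0, 0], [0, 0, 0, 0, 0, 0], [0, 0, 0, 0, 0, 0], [0, 0, 0, 0, 0, 0]])

```text
time: 16.4
tool_pos: [0.6153, -0.0887, 0.1071]
tcp_rot: [2.223, 2.219, 0.0]
wrist_force: [-0.5, -0.5, -2.6]
width: 0.361
grip_force: 50.7
```

Need ~.098; lowering until contact.

Call:
play_rows(commands=[[0, 0, 0.4, 0, 0, 0], [0, 0, 0.3, 0, 0, 0], [0, 0, 0, 0, 0, 0], [0, 0, 0, 0, 0, 0]])

```text
time: 16.73
tool_pos: [0.6146, -0.0886, 0.0991]
tcp_rot: [-2.223, -2.218, 0.001]
wrist_force: [0.1, 0.0, -2.9]
width: 0.356
grip_force: 50.7
```

Call:
play_rows(commands=[[0, 0, 0.1, 0, 0, 0], [0, 0, 0, 0, 0, 0], [0, 0, 0, 0, 0, 0]])

```text
time: 16.98
tool_pos: [0.6152, -0.0886, 0.0988]
tcp_rot: [2.224, 2.219, 0.0]
wrist_force: [0.3, 0.1, -3.0]
width: 0.356
grip_force: 50.7
```

Call:
play_rows(commands=[[0, 0, 0.1, 0, 0, 0], [0, 0, 0, 0, 0, 0], [0, 0, 0, 0, 0, 0]])

```text
time: 17.23
tool_pos: [0.6154, -0.0887, 0.0983]
tcp_rot: [2.223, 2.219, 0.0]
wrist_force: [-1.1, -0.2, 0.7]
width: 0.359
grip_force: 51.0
```

Call:
play_rows(commands=[[0, 0, 0, 0, 0, 0], [0, 0, 0, 0, 0, 0], [0, 0, 0, 0, 0, 0], [0, 0, 0, 0, 0, 0], [0, 0, 0, 0, 0, 0]], grip=0.3)

```text
time: 17.65
tool_pos: [0.6153, -0.0887, 0.098]
tcp_rot: [2.223, 2.219, 0.0]
wrist_force: [0.0, 1.5, -0.5]
width: 0.701
grip_force: 0.0
```

Call:
play_rows(commands=[[0, 0, -1.5, 0, 0, 0], [0, 0, -3, 0, 0, 0], [0, 0, -3, 0, 0, 0]])

```text
time: 17.9
tool_pos: [0.6136, -0.0883, 0.1717]
tcp_rot: [-2.221, -2.217, 0.004]
wrist_force: [-0.4, -0.1, -0.5]
width: 0.703
grip_force: 0.0
```

Call:
play_rows(commands=[[3.16, -1.63, 0, 0, 0, 0], [3.16, -1.63, 0, 0, 0, 0], [3.16, -1.63, 0, 0, 0, 0], [3.16, -1.63, 0, 0, 0, 0], [3.16, -1.63, 0, 0, 0, 0]])

```text
time: 18.32
tool_pos: [0.5332, 0.0707, 0.173]
tcp_rot: [2.224, 2.218, 0.001]
wrist_force: [-0.2, 0.5, -0.7]
width: 0.699
grip_force: 0.0
```

Call:
play_rows(commands=[[3.16, -1.63, 0, 0, 0, 0], [3.16, -1.63, 0, 0, 0, 0], [3.16, -1.63, 0, 0, 0, 0], [3.16, -1.63, 0, 0, 0, 0], [3.16, -1.63, 0, 0, 0, 0]])

```text
time: 18.73
tool_pos: [0.4518, 0.2291, 0.1731]
tcp_rot: [2.224, 2.219, 0.001]
wrist_force: [0.5, 1.1, 0.2]
width: 0.702
grip_force: 0.0
```

Call:
play_rows(commands=[[3.16, -1.63, 1.5, 0, 0, 0], [3.16, -1.63, 1.5, 0, 0, 0], [0, 0, 2, 0, 0, 0], [0, 0, 0, 0, 0, 0], [0, 0, 0, 0, 0, 0]])

```text
time: 19.15
tool_pos: [0.4191, 0.2905, 0.1218]
tcp_rot: [-2.222, -2.22, 0.005]
wrist_force: [-0.5, 0.8, -0.2]
width: 0.7
grip_force: 0.0
```

Run:
```python
from h import *
import cv2
print(sensors.read_state()['tool_pos'])
plan([.4195,.2907,.058],1)
im=optics.read_camera("side")[:,:,::-1]
cv2.imwrite("pics/side6.png",cv2.resize(im[60:270,190:400],None,fx=2.8,fy=2.8,interpolation=cv2.INTER_CUBIC))
```

```text
[0.41907371 0.29053382 0.12178937]
[0.029, 0.058, 6.379, -0.002, 0.002, -0.001]
```

View pics/side6.png

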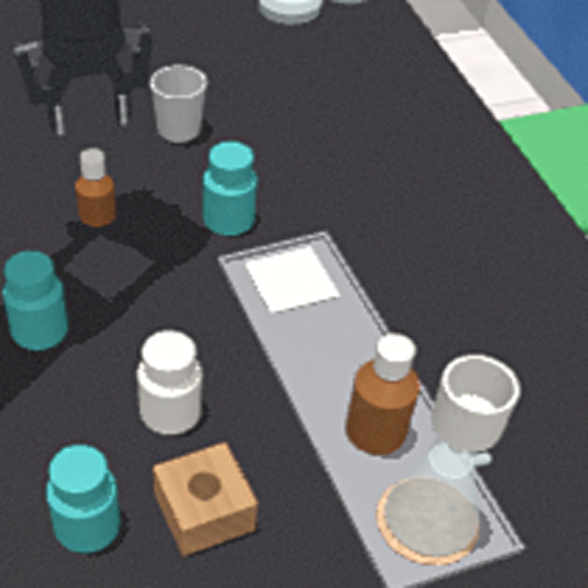

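The big bottle stands on the tray's middle next to the flask. The gripper is over the small bottle.

Call:
play_rows(commands=[[0.03, 0.06, 2.5, 0, 0, 0], [0, 0, 2.5, 0, 0, 0], [0, 0, 1.2, 0, 0, 0], [0, 0, 0, 0, 0, 0], [0, 0, 0, 0, 0, 0]])

```text
time: 19.62
tool_pos: [0.4214, 0.2906, 0.0612]
tcp_rot: [-2.225, -2.218, 0.001]
wrist_force: [0.3, 1.1, -0.1]
width: 0.696
grip_force: 0.0
```

Call:
play_rows(commands=[[0, 0, 0, 0, 0, 0], [0, 0, 0, 0, 0, 0], [0, 0, 0, 0, 0, 0], [0, 0, 0, 0, 0, 0], [0, 0, 0, 0, 0, 0]], grip=1, force=30)

```text
time: 20.03
tool_pos: [0.422, 0.292, 0.0622]
tcp_rot: [2.223, 2.219, 0.004]
wrist_force: [-1.0, -0.2, 5.1]
width: 0.3
grip_force: 29.4
```

Call:
play_rows(commands=[[0, 0, 0, 0, 0, 0], [0, 0, 0, 0, 0, 0], [0, 0, 0, 0, 0, 0]])

```text
time: 20.28
tool_pos: [0.422, 0.292, 0.0622]
tcp_rot: [2.223, 2.219, 0.004]
wrist_force: [-0.6, -0.7, 5.9]
width: 0.296
grip_force: 29.5
```

Call:
play_rows(commands=[[0, 0, -1.5, 0, 0, 0], [0, 0, -4, 0, 0, 0], [0, 0, -4, 0, 0, 0], [0, 0, -2.5, 0, 0, 0], [0, 0, 0, 0, 0, 0]])

```text
time: 20.7
tool_pos: [0.4246, 0.2937, 0.1878]
tcp_rot: [2.221, 2.218, 0.018]
wrist_force: [1.3, 0.2, -1.0]
width: 0.296
grip_force: 30.5
```

Run:
```python
from h import *
plan([.609,.0185,.1],1)
```

```text
[-27.542, 18.403, 8.789, 0.01, -0.006, -0.002]
```

Call:
play_rows(commands=[[-1.7, 1.1, 0, 0, 0, 0], [-2.8, 1.9, 0, 0, 0, 0], [-2.8, 1.9, 0, 0, 0, 0], [-2.8, 1.9, 0, 0, 0, 0], [-2.8, 1.9, 0, 0, 0, 0]])

```text
time: 21.12
tool_pos: [0.5074, 0.1608, 0.1797]
tcp_rot: [-2.222, -2.22, 0.002]
wrist_force: [0.4, 0.3, -1.2]
width: 0.298
grip_force: 30.5
```

Call:
play_rows(commands=[[-2.8, 1.9, 0, 0, 0, 0], [-2.8, 1.9, 0, 0, 0, 0], [-2.8, 1.9, 0, 0, 0, 0], [-2.8, 1.9, 0, 0, 0, 0], [-2.8, 1.9, 0, 0, 0, 0]])

```text
time: 21.53
tool_pos: [0.6022, 0.0204, 0.1793]
tcp_rot: [-2.223, -2.218, 0.002]
wrist_force: [0.3, 0.2, -0.7]
width: 0.293
grip_force: 30.5
```

Call:
play_rows(commands=[[-0.45, 0.5, 0, 0, 0, 0], [0, 0, 3, 0, 0, 0], [0, 0, 3, 0, 0, 0], [0, 0, 2, 0, 0, 0], [0, 0, 0, 0, 0, 0]])

```text
time: 21.95
tool_pos: [0.6018, 0.0177, 0.0939]
tcp_rot: [-2.217, -2.213, 0.013]
wrist_force: [-0.5, -0.1, -3.0]
width: 0.293
grip_force: 30.4
```

Call:
play_rows(commands=[[0, 0, 0, 0, 0, 0], [0, 0, 0, 0, 0, 0]])

```text
time: 22.12
tool_pos: [0.6078, 0.0177, 0.1015]
tcp_rot: [2.223, 2.219, 0.001]
wrist_force: [0.9, 0.1, -1.4]
width: 0.292
grip_force: 30.4
```

Run:
```python
from h import *
plan([.609,.0185,.067],1)
```

```text
[0.079, 0.121, 3.45, 0.001, -0.0, -0.002]
```

Call:
play_rows(commands=[[0.08, 0.12, 0.8, 0, 0, 0], [0, 0, 0.8, 0, 0, 0], [0, 0, 0.7, 0, 0, 0], [0, 0, 0.4, 0, 0, 0], [0, 0, 0.2, 0, 0, 0]])

```text
time: 22.53
tool_pos: [0.6078, 0.0182, 0.0707]
tcp_rot: [-2.223, -2.219, 0.002]
wrist_force: [-0.9, -0.3, -0.4]
width: 0.298
grip_force: 30.4
```

Call:
play_rows(commands=[[0, 0, 0, 0, 0, 0], [0, 0, 0, 0, 0, 0], [0, 0, 0, 0, 0, 0]])

```text
time: 22.78
tool_pos: [0.6088, 0.0181, 0.0721]
tcp_rot: [2.223, 2.219, 0.001]
wrist_force: [0.5, -0.6, -0.2]
width: 0.293
grip_force: 30.4
```

Call:
play_rows(commands=[[0, 0, 0.2, 0, 0, 0], [0, 0, 0, 0, 0, 0], [0, 0, 0, 0, 0, 0]])

```text
time: 23.03
tool_pos: [0.6085, 0.0182, 0.0698]
tcp_rot: [2.224, 2.219, 0.0]
wrist_force: [-0.0, 0.6, -1.7]
width: 0.293
grip_force: 30.4
```

Call:
play_rows(commands=[[0, 0, 0.2, 0, 0, 0], [0, 0, 0, 0, 0, 0], [0, 0, 0, 0, 0, 0]])

```text
time: 23.28
tool_pos: [0.6084, 0.0182, 0.0676]
tcp_rot: [-2.223, -2.219, 0.0]
wrist_force: [-0.0, -0.5, -0.9]
width: 0.297
grip_force: 30.4
```

Call:
play_rows(commands=[[0, 0, 0.1, 0, 0, 0], [0, 0, 0, 0, 0, 0], [0, 0, 0, 0, 0, 0]])

```text
time: 23.53
tool_pos: [0.6085, 0.0182, 0.0667]
tcp_rot: [-2.224, -2.219, 0.0]
wrist_force: [0.1, 0.8, -0.9]
width: 0.296
grip_force: 30.4
```

Call:
play_rows(commands=[[0, 0, 0.1, 0, 0, 0], [0, 0, 0, 0, 0, 0], [0, 0, 0, 0, 0, 0]])

```text
time: 23.78
tool_pos: [0.6087, 0.0182, 0.0664]
tcp_rot: [2.224, 2.219, 0.0]
wrist_force: [-1.1, -1.3, 3.6]
width: 0.296
grip_force: 30.9
```

Call:
play_rows(commands=[[0, 0, 0, 0, 0, 0], [0, 0, 0, 0, 0, 0], [0, 0, 0, 0, 0, 0], [0, 0, 0, 0, 0, 0], [0, 0, 0, 0, 0, 0]], grip=0.1)

```text
time: 24.2
tool_pos: [0.6085, 0.0182, 0.0656]
tcp_rot: [-2.224, -2.219, 0.0]
wrist_force: [-0.4, -0.8, 0.3]
width: 0.898
grip_force: 0.0
```

Call:
play_rows(commands=[[0, 0, -1.5, 0, 0, 0], [0, 0, -3, 0, 0, 0], [0, 0, -3, 0, 0, 0], [0, 0, -2.5, 0, 0, 0]])

```text
time: 24.53
tool_pos: [0.6088, 0.0182, 0.1673]
tcp_rot: [2.223, 2.219, 0.001]
wrist_force: [1.0, 0.1, 0.1]
width: 0.9
grip_force: 0.0
```

Call:
play_rows(commands=[[-0.47, -3, 0, 0, 0, 0], [-0.47, -3, 0, 0, 0, 0], [-0.47, -3, 0, 0, 0, 0], [-0.47, -3, 0, 0, 0, 0], [-0.47, -3, 0, 0, 0, 0]])

```text
time: 24.95
tool_pos: [0.4571, -0.0051, 0.1656]
tcp_rot: [2.223, 2.219, -0.0]
wrist_force: [0.4, 0.1, 0.3]
width: 0.905
grip_force: 0.0
```

Call:
play_rows(commands=[[-0.47, -3, 0, 0, 0, 0], [0, 0, 1.5, 0, 0, 0], [0, 0, 1.5, 0, 0, 0], [0, 0, 0, 0, 0, 0], [0, 0, 0, 0, 0, 0]])

```text
time: 25.37
tool_pos: [0.4277, -0.0096, 0.1353]
tcp_rot: [-2.223, -2.218, 0.002]
wrist_force: [0.1, 0.2, 0.6]
width: 0.905
grip_force: 0.0
```

Run:
```python
from h import *
print(sensors.read_state()['tool_pos'])
plan([.4287,-.0101,.064],1)
```

```text
[ 0.42765912 -0.00962072  0.13530156]
[-0.049, 0.116, 7.13, -0.002, -0.0, -0.002]
```

Call:
play_rows(commands=[[-0.05, 0.1, 2, 0, 0, 0], [0, 0, 2.5, 0, 0, 0], [0, 0, 2, 0, 0, 0], [0, 0, 0.5, 0, 0, 0], [0, 0, 0, 0, 0, 0]])

```text
time: 25.78
tool_pos: [0.4286, -0.01, 0.0648]
tcp_rot: [-2.222, -2.218, 0.003]
wrist_force: [-1.3, 0.8, 0.5]
width: 0.898
grip_force: 0.0
```

Call:
play_rows(commands=[[0, 0, 0, 0, 0, 0], [0, 0, 0, 0, 0, 0], [0, 0, 0, 0, 0, 0], [0, 0, 0, 0, 0, 0], [0, 0, 0, 0, 0, 0]], grip=1, force=40)

```text
time: 26.2
tool_pos: [0.431, -0.0103, 0.0676]
tcp_rot: [2.222, 2.218, 0.003]
wrist_force: [-1.6, 0.0, 6.1]
width: 0.551
grip_force: 40.6
```

Call:
play_rows(commands=[[0, 0, 0, 0, 0, 0], [0, 0, 0, 0, 0, 0], [0, 0, 0, 0, 0, 0]])

```text
time: 26.45
tool_pos: [0.431, -0.0103, 0.0676]
tcp_rot: [2.222, 2.218, 0.003]
wrist_force: [-1.8, 0.2, 5.4]
width: 0.549
grip_force: 40.6
```

Call:
play_rows(commands=[[0, 0, -1.5, 0, 0, 0], [0, 0, -3, 0, 0, 0], [0, 0, -3, 0, 0, 0], [0, 0, -1.5, 0, 0, 0], [0, 0, 0, 0, 0, 0]])

```text
time: 26.87
tool_pos: [0.4331, -0.0105, 0.1606]
tcp_rot: [2.218, 2.214, 0.01]
wrist_force: [0.9, 0.2, -0.3]
width: 0.551
grip_force: 41.5
```

Run:
```python
from h import *
plan([.6025,.125,.1],1)
```

```text
[13.584, 16.854, 6.215, 0.01, 0.001, -0.002]
```

Call:
play_rows(commands=[[1.7, 1.2, 0, 0, 0, 0], [1.7, 2.2, 0, 0, 0, 0], [1.7, 2.2, 0, 0, 0, 0], [1.7, 2.2, 0, 0, 0, 0], [1.7, 2.2, 0, 0, 0, 0]])

```text
time: 27.28
tool_pos: [0.5296, 0.0754, 0.1542]
tcp_rot: [-2.223, -2.218, 0.002]
wrist_force: [-0.2, -0.4, -0.9]
width: 0.55
grip_force: 41.5
```

Call:
play_rows(commands=[[1.7, 2.2, 0, 0, 0, 0], [1.7, 2.2, 0, 0, 0, 0], [1.6, 2.2, 0, 0, 0, 0], [0, 0.55, 0, 0, 0, 0], [0, 0, 0, 0, 0, 0]])

```text
time: 27.7
tool_pos: [0.6018, 0.1251, 0.154]
tcp_rot: [-2.222, -2.22, 0.002]
wrist_force: [-0.2, 0.5, -1.0]
width: 0.554
grip_force: 41.6
```

Call:
play_rows(commands=[[0, 0, 1.5, 0, 0, 0], [0, 0, 1.5, 0, 0, 0], [0, 0, 1.5, 0, 0, 0], [0, 0, 1, 0, 0, 0], [0, 0, 0, 0, 0, 0]])

```text
time: 28.12
tool_pos: [0.5976, 0.1233, 0.0971]
tcp_rot: [-2.222, -2.216, 0.009]
wrist_force: [-0.5, 0.5, -1.9]
width: 0.549
grip_force: 41.6
```

Call:
play_rows(commands=[[0, 0, 0, 0, 0, 0], [0, 0, 0, 0, 0, 0]])

```text
time: 28.28
tool_pos: [0.6014, 0.1243, 0.1014]
tcp_rot: [2.224, 2.219, 0.001]
wrist_force: [-0.5, 0.3, -0.8]
width: 0.547
grip_force: 41.6
```

Run:
```python
from h import *
plan([.6025,.125,.0766],1)
```

```text
[0.074, 0.111, 2.48, 0.001, -0.0, -0.002]
```

Call:
play_rows(commands=[[0.07, 0.11, 0.7, 0, 0, 0], [0, 0, 0.7, 0, 0, 0], [0, 0, 0.4, 0, 0, 0], [0, 0, 0.2, 0, 0, 0], [0, 0, 0, 0, 0, 0]])

```text
time: 28.7
tool_pos: [0.6016, 0.1251, 0.0798]
tcp_rot: [-2.223, -2.219, 0.002]
wrist_force: [0.3, 0.3, -2.3]
width: 0.546
grip_force: 41.6
```

Call:
play_rows(commands=[[0, 0, 0.1, 0, 0, 0], [0, 0, 0, 0, 0, 0], [0, 0, 0, 0, 0, 0]])

```text
time: 28.95
tool_pos: [0.6026, 0.1252, 0.08]
tcp_rot: [2.224, 2.219, 0.0]
wrist_force: [0.5, -0.5, -1.0]
width: 0.55
grip_force: 41.6
```

Call:
play_rows(commands=[[0, 0, 0.1, 0, 0, 0], [0, 0, 0, 0, 0, 0], [0, 0, 0, 0, 0, 0]])

```text
time: 29.2
tool_pos: [0.6024, 0.1252, 0.0788]
tcp_rot: [2.224, 2.219, 0.0]
wrist_force: [-0.3, -0.1, -1.4]
width: 0.548
grip_force: 41.6
```

Call:
play_rows(commands=[[0, 0, 0.1, 0, 0, 0], [0, 0, 0, 0, 0, 0], [0, 0, 0, 0, 0, 0]])

```text
time: 29.45
tool_pos: [0.6023, 0.1252, 0.0777]
tcp_rot: [-2.224, -2.219, 0.0]
wrist_force: [-0.2, -1.1, -0.6]
width: 0.546
grip_force: 41.6
```

Call:
play_rows(commands=[[0, 0, 0.1, 0, 0, 0], [0, 0, 0, 0, 0, 0], [0, 0, 0, 0, 0, 0]])

```text
time: 29.7
tool_pos: [0.6025, 0.1252, 0.0769]
tcp_rot: [2.224, 2.219, 0.0]
wrist_force: [0.4, -0.1, -1.4]
width: 0.551
grip_force: 41.6
```

Release, rise and back off toward the robot for a clear look.

Call:
play_rows(commands=[[0, 0, 0, 0, 0, 0], [0, 0, 0, 0, 0, 0], [0, 0, 0, 0, 0, 0], [0, 0, 0, 0, 0, 0], [0, 0, 0, 0, 0, 0]], grip=0.1)

```text
time: 30.12
tool_pos: [0.6025, 0.1252, 0.0769]
tcp_rot: [2.223, 2.219, 0.0]
wrist_force: [-0.7, -0.2, 0.9]
width: 0.899
grip_force: 0.0
```

Call:
play_rows(commands=[[0, 0, -1.5, 0, 0, 0], [0, 0, -3, 0, 0, 0], [0, 0, -3.5, 0, 0, 0], [0, 0, -3.5, 0, 0, 0], [0, 0, -2, 0, 0, 0]])

```text
time: 30.53
tool_pos: [0.6041, 0.1255, 0.2165]
tcp_rot: [2.221, 2.217, 0.007]
wrist_force: [1.4, 0.7, 1.1]
width: 0.9
grip_force: 0.0
```

Call:
play_rows(commands=[[2, -3, 0, 0, 0, 0], [2, -3, 0, 0, 0, 0], [2, -3, 0, 0, 0, 0], [2, -3, 0, 0, 0, 0], [2, -3, 0, 0, 0, 0]])

```text
time: 30.95
tool_pos: [0.4512, 0.226, 0.2119]
tcp_rot: [2.225, 2.218, 0.001]
wrist_force: [0.5, 0.5, 0.3]
width: 0.904
grip_force: 0.0
```

Call:
play_rows(commands=[[1, -2, 0, 0, 0, 0], [0, 0, 0, 0, 0, 0], [0, 0, 0, 0, 0, 0], [0, 0, 0, 0, 0, 0], [0, 0, 0, 0, 0, 0]])

```text
time: 31.37
tool_pos: [0.4335, 0.2352, 0.212]
tcp_rot: [2.224, 2.218, 0.001]
wrist_force: [0.1, -0.4, -1.0]
width: 0.901
grip_force: 0.0
```

Run:
```python
from h import *
import cv2
a=optics.read_camera("side")[:,:,::-1][90:290,260:400]
b=optics.read_camera("top")[:,:,::-1][90:190,190:350]
cv2.imwrite("pics/side7.png",cv2.resize(a,None,fx=3,fy=3,interpolation=cv2.INTER_CUBIC))
cv2.imwrite("pics/top7.png",cv2.resize(b,None,fx=5,fy=5,interpolation=cv2.INTER_CUBIC))
```

```text
(no output)
```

View pics/side7.png

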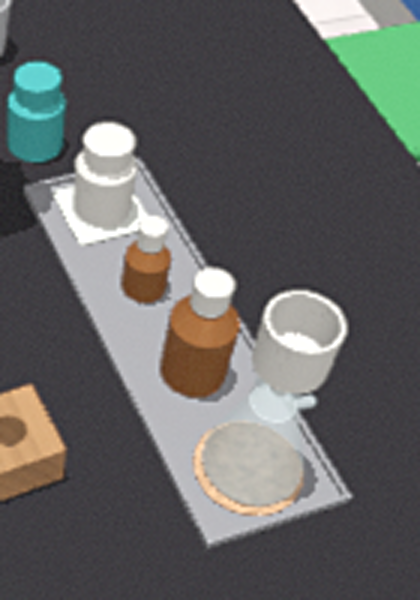

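View pics/top7.png

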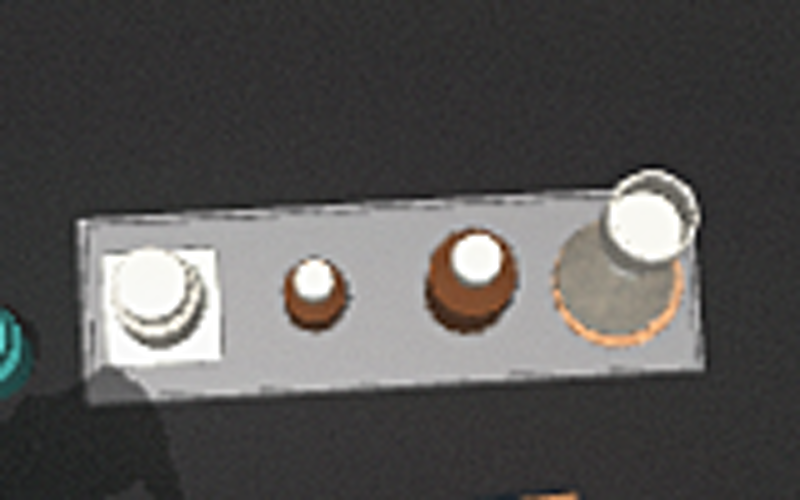

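The row stands upright and spaced: jar lid (152,285), small cap (315,278), big cap (478,260), funnel rim (652,216) and flask base about (612,275) in the top crop. I'll check these against the tolerances.

Run:
```python
from h import *
M=np.array([.623,-.1945]);T=np.array([.6025,.125]);u=(T-M)/np.linalg.norm(T-M)
for k,a,b,z in (("jar",152,285,.101),("small",315,278,.09),("big",478,260,.128),("funnel",652,216,.199),("flaskbase",614,277,.012)):
    p=proj("top",190+(a+.5)/5-.5,90+(b+.5)/5-.5,z); d=p-M; print(k,p.round(4),"along %.4f off %.4f"%(d@u,d@[u[1],-u[0]]))
for k,a,b,z in (("jar",108,142,.101),("small",152,233,.09),("big",214,291,.128),("funnel",301,330,.199)):
    p=proj("side",260+(a+.5)/3-.5,90+(b+.5)/3-.5,z); d=p-M; print(k,p.round(4),"along %.4f off %.4f"%(d@u,d@[u[1],-u[0]]))
```

```text
jar [0.6008 0.1244] along 0.3197 off -0.0017
small [0.6085 0.017 ] along 0.2120 off -0.0009
big [ 0.6138 -0.089 ] along 0.1059 off -0.0025
funnel [ 0.6278 -0.1924] along 0.0018 off 0.0049
flaskbase [ 0.6262 -0.1918] along 0.0025 off 0.0034
jar [0.5987 0.1242] along 0.3196 off -0.0039
small [0.6022 0.0108] along 0.2062 off -0.0076
big [ 0.611  -0.0954] along 0.0997 off -0.0056
funnel [ 0.6213 -0.1973] along -0.0027 off -0.0019
```

All within tolerance, so I'm handing in.

```bash
python3 -c "
from workcell import order
print(order.finish_job())"
```

```text
the job is handed in; nothing more can be done
None
```

The row is set out, the funnel is seated in the flask, and the job is handed in. My last measurements put everything upright and within tolerance, but the hand-in returned no verdict.

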